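# Free the bracket from the clamp with the unknown thread

## Task

One of the two green clamps on the steel plate holds the blue bracket; its square-headed screw may be left- or right-handed, so try it gently to feel which way it gives, never wringing it hard against its stop, and open the jaws. Lift the bracket out and leave it standing upright in the yellow tray, let go. Leave the wooden block shut in the other clamp, and do not knock over the spray can or the jar.

Things in the scene. Friction and masses are not known exactly. Their poses are not given: they have to be found in the camera images.
- plate: Bare steel fixture plate, 210 (x) x 360 (y) x 12 mm, fixed, flat. Origin: centre of its underside; x along its short side, y along its long side, z up. Two green clamps of the same look stand square on it, at y = +105 and -105 mm: each has its screw at x = -55 mm and its nest with jaws at x = +50 mm. One has a right-hand, the other a left-hand thread, changing places from run to run.
- screw_p (a point): On the axis of the vertical screw of the clamp at plate y = +105 mm, mid-height of its steel square head, 98 mm above the table. Head 26 x 26 mm, from 84 to 112 mm above the table, at the start square to the plate, red stripe on top. Below it a 28 mm wide neck and a 62 x 62 mm housing up to 60 mm above the table. Starts tight; 2.7 rad to its open stop; 5 mm of travel per jaw and rad.
- screw_m (a point): The same for the clamp at plate y = -105 mm. For both: the way that gives needs about 0.1 N m and the screw stays where left. The wrong way it is at its stop at once: only the rubber sleeve under its head twists (1.2 N m per rad) and springs back when let go. The open stop at 2.7 rad behaves alike. A part comes out freely once its screw has turned 1.8 rad (103 degrees).
- nest_p (a point): Centre of the floor of the nest at plate y = +105 mm, 32 mm above the table. Its two steel jaws, 56 mm long in x, close from both sides along the plate's y and draw apart as the screw opens; their tops are 56 mm above the table; shut, their lips overlap the part's foot by about 7 mm each side and keep it from being lifted. Open, each jaw has drawn back up to 13.5 mm.
- nest_m (a point): The same for the nest at plate y = -105 mm.
- bracket: The blue painted bearing bracket to take out (about 0.2 kg). Foot 60 (x) x 44 (y) x 10 mm, on it an upright 40 (x) x 20 (y) mm that reaches 70 mm above the underside, with a round bearing in its 40 mm wide faces. Origin: centre of its underside, z up. It starts in one of the two nests, square to the plate, 105 mm from its clamp's screw towards the plate's +x.
- block: Wooden block of the same shape and size, in the other clamp; leave it there. Origin: centre of its underside.
- tray: Yellow open tray for finished parts, fixed, 150 x 150 mm, 28 mm high, walls and floor 4 to 5 mm. Origin: centre of its underside, x and y along its sides. It stands left or right of the plate.
- twist_1 (a joint): Twist of the rubber sleeve between screw and square head of one of the clamps, rad, anticlockwise from above positive; 0 at rest. Beyond 0.45 either way the screw is wrung and spoilt. Which of the two clamps it belongs to differs from run to run.
- twist_2 (a joint): The same for the other clamp.
- open_1 (a joint): How far each jaw of the clamp of twist_1 has drawn back, m: 0 shut, 0.0135 fully open, whichever way its screw turns.
- open_2 (a joint): The same for the clamp of twist_2.
- spray_can: Spray can, 58 mm wide, 170 mm tall, standing beside the plate's far end, left or right. Origin: centre of its underside.
- jar: Jar, 66 mm wide, 100 mm tall, standing beside the plate's far end, left or right. Origin: centre of its underside.
There are look-alikes about, which are no part of the job. Several things have the shape of the bracket; the one meant has the colours described above. Of the things that look like the tray, take the one that is farthest to the robot's left at the start.

How it is judged:
On the way, in this order (a step that is already met when the one before it is completed fails the run):
1. the jaws of one clamp drawn back at least 7.5 mm each (value of joint any of open_1, open_2 above 0.0075 m), for 0.2 s.
2. the bracket lifted out of its clamp, at least 60 mm above the table (height (world z) of bracket above 0.06 m), for 0.1 s.
At the end, for the whole second after the job is handed in: The bracket stands upright (within 0.1 rad) at rest on the tray's floor, its origin within 55 mm of the tray's centre along both sides and under 10 mm above the tray's underside; the other clamp is still shut (under 2 mm) with the wooden block within 10 mm of its start (x of bracket in the frame of tray between -0.055 and 0.055 m and y of bracket in the frame of tray between -0.055 and 0.055 m and z of bracket in the frame of tray below 0.01 m and angle between bracket's own z axis and vertical below 0.1 rad and linear speed of bracket below 0.02 m/s and value of joint any of open_1, open_2 below 0.002 m and distance of block from where it was at the start of the episode below 0.01 m); the robot touches nothing.
It fails at once if a screw wrung: its rubber sleeve twisted more than 0.45 rad (value of joint any of twist_1, twist_2 above 0.45 rad or value of joint any of twist_1, twist_2 below -0.45 rad).
It fails at once if the wooden block taken or pushed more than 15 mm (distance of block from where it was at the start of the episode above 0.015 m).
It fails at once if the spray can or the jar knocked over (angle between any of spray_can, jar's own z axis and vertical above 0.5 rad).
It also fails if it takes over 58 s, if anything falls off the work surface, if the arm or the gripper's body presses on something with over 40 N, if the wrist force passes 120 N, or if a joint passes its speed limit or range.

## Robot

A 7-joint arm with a two-finger parallel gripper is mounted at the origin on the work surface. World frame = base frame: x ahead of the robot, y to its left, z up, the work surface at z = 0. Lengths are in m, angles in rad, forces in N, time in s.
With the tool pointing down it reaches from about 0.4 to 0.875 m from the base axis. Payload 4.4 kg.
Tool frame: the origin (TCP) lies at the very end of the fingers, on their centre line; the grasp point (between the pads) lies 19 mm behind it (arm.hold_point_z is the distance from the TCP to the grasp point, in m); z points along the fingers, y is the direction in which the jaws open and shut (so a half turn about z gives the same grasp; the last joint's range is limited). The gripper opens to 85 mm and grips with 20 to 120 N. Pads are 22 mm wide; open, the fingers measure 114 mm over their backs; the gripper's body (76 mm by 85 mm) begins 54 mm behind the grasp point. The pads swing forward as they close: fully open they stand 13 mm farther back than shut.
Start: joints at [1.094, 0.628, 0.038, 1.517, -0.027, 0.996, -0.02], TCP at [0.26, -0.596, 0.231] pointing down, gripper open.
Joint ranges: [-3.06, 3.06], [-0.37, 2.12], [-1.25, 1.32], [0.18, 2.47], [-1.1, 4.24], [0.23, 1.98], [-2.94, 2.94]. Speed limits (rad/s): [2.57, 2.57, 3.14, 3.14, 3.14, 3.14, 3.14].

## Interface

Orientations are given as a unit quaternion [x, y, z, w].
In Python, from cell import monitor, camera, arm, models gives the robot as it stands. The module is installed in compiled form; this text tells all that it offers.
- The arm moves only by the shell command python3 -m jog 'ROWS' [FORCE]. ROWS is JSON, a list of rows, each a list of 5 numbers: the gripper's target within -1 to 1 (fully open at 1, half-way at 0, shut at -1), then the shift along the tool's x, y, z in mm, then the turn about the tool's z in rad. A call has 1 to 12 rows; each row is the pose to reach, as a shift and turn from the pose measured when the call began, along the tool's axes at that moment; what a row does not reach only later rows make up. A row lasts 1/8 s, in which the tool goes at most 62.5 mm and 10.7 degrees, less where a joint would pass 70% of its speed; a pose out of reach is approached as far as the arm can. A call with a gripper value outside its range is refused whole. The fingers move at their own pace and stop on an object; FORCE is the grip in N (left out, the last holds). Time passes only in rows, so rows that repeat a pose let the fingers close. It gives the time, the measured TCP pose, the force and the opening at its end, in the units of the state.
- monitor.observe(): the state, without advancing time (a new reading comes with each control period).
- camera(name): name is "scene" or "top"; returns a dict with "pixels" (384x512x3 uint8, blue, green, red), "fov_y" (degrees; the focal length in pixels is half the picture's height over the tangent of half this angle, whatever the lens; pixels are square), "cx", "cy" (the principal point, pixels), "position" and "rotation" of the camera in the world. Camera axes: x right, y down, z forward; pixel columns grow to the right and rows downward; lengths in m; the calibration is good to about 2 mm. A picture is of the moment at which its call begins. There is no depth.
- arm.job_done(): hands the job in, once; it reports no verdict.
Trained networks look in a picture, given as the dict that the camera call returned (one of the last four; its "shot" number tells which), for a name from the list of things; names that differ only in an ending like _2 or _b are one class to them, and where a whole thing is asked for, a point or a joint stands for the part that bears it (a point fixed in the world has none). Each returns a list of dicts, best first, with "confidence" (0 to 1); they miss things now and then, are a little off and sometimes report something else, mostly with a low value. They report only what shows in the picture. A call takes as long as a camera call. They do not tell look-alikes from the thing itself.
- models.silhouettes(picture, label): "pixels" (384x512 bool, what is visible of it) and "point" ([row, column] in pixels, amid what is visible of it).
The state is a dict: "time": time; "qpos": joint angles; "qvel": joint speeds; "tau": joint torques, N m; "eef_pos": TCP position; "tool_rot": TCP orientation; "ft_force": force on the tool from outside, world axes, zero at the start; "moment": the same for the moment, N m; "width": finger opening in m.
Only numpy, scipy, OpenCV 4.12 (cv2) and the standard library are available. Lean on these libraries where they do the work, as an engineer would, in place of code of your own. Each camera call takes 0.05 s, during which the arm holds its last target. There are 200 camera calls.

## Working session

There is one attempt and no reset: what is moved stays moved. The work goes in short steps, Python scripts to look and compute and a shell command to move; the robot and the scene stay as the last step left them, time stands still between calls to the robot, and variables do not carry over. Pictures are saved under pics/ and viewed, about 8 in all and at most 12, crops included, and the job is handed in when it is done.

```bash
mkdir -p pics; cat > h.py <<'E'
import numpy as np, cv2
from cell import monitor, camera, arm, models
from scipy.spatial.transform import Rotation as R
def K(p):
    f=192/np.tan(np.radians(p["fov_y"])/2); return f
def rot(p):
    r=np.array(p["rotation"],float)
    return r if r.shape==(3,3) else R.from_quat(r).as_matrix()
def ray(p,row,col):
    f=K(p); d=rot(p)@np.array([(col-p["cx"])/f,(row-p["cy"])/f,1]); return np.array(p["position"]),d
def at(p,row,col,z):
    o,d=ray(p,row,col); return o+d*(z-o[2])/d[2]
def proj(p,X):
    c=rot(p).T@(np.array(X)-np.array(p["position"])); f=K(p); return np.array([p["cy"]+f*c[1]/c[2],p["cx"]+f*c[0]/c[2]])
E
python3 - <<'E'
from h import *
s=monitor.observe(); print({k:np.round(v,3).tolist() for k,v in s.items()})
ps={}
for n in("scene","top"):
    p=camera(n); cv2.imwrite(f"pics/{n}0.png",p["pixels"]); print(n,p["fov_y"],p["cx"],p["cy"],np.round(p["position"],3),np.round(p["rotation"],3).tolist())
    ps[n]=p
    for l in("bracket","tray","plate","block","screw_p","spray_can","jar"):
        try:
            for d in models.silhouettes(p,l):
                z=dict(bracket=.1,tray=.014,plate=.012,block=.1,screw_p=.1,spray_can=.17,jar=.1)[l]
                print(l,round(d["confidence"],2),np.round(d["point"]),d["pixels"].sum(),np.round(at(p,*d["point"],z),3))
        except Exception as e: print(l,e)
cv2.imwrite("pics/both.png",np.vstack([cv2.resize(ps["top"]["pixels"],None,fx=1,fy=1)]))
E
```

```text
{'time': 0.0, 'qpos': [1.094, 0.629, 0.038, 1.518, -0.027, 0.996, -0.02], 'qvel': [0.002, 0.001, 0.0, 0.001, -0.001, 0.001, 0.0], 'tau': [-0.0, -56.34, 1.226, -19.345, 0.011, 0.011, 0.0], 'eef_pos': [0.259, -0.595, 0.23], 'tool_rot': [0.979, 0.204, -0.0, -0.001], 'ft_force': [-0.005, 0.064, -0.595], 'moment': [-0.017, 0.025, 0.01], 'width': 0.085}
scene 56.92068699011209 247.09575960610505 187.57015343622672 [1.118 0.455 0.859] [0.357, 0.849, -0.362, -0.142]
bracket 0.83 [197. 242.] 227 [ 0.612 -0.087  0.1  ]
tray 0.69 [163. 218.] 1142 [ 0.496 -0.338  0.014]
tray 0.59 [122. 208.] 893 [ 0.349 -0.568  0.014]
plate 0.68 [227. 281.] 3207 [0.562 0.027 0.012]
block 0.51 [242. 291.] 351 [0.639 0.124 0.1  ]
screw_p 0.86 [228. 284.] 2982 [0.617 0.079 0.1  ]
spray_can 0.81 [176. 198.] 824 [ 0.688 -0.191  0.17 ]
spray_can 0.59 [252. 302.] 330 [0.688 0.192 0.17 ]
spray_can 0.3 [227. 285.] 3138 [0.66  0.116 0.17 ]
jar 0.73 [289. 337.] 977 [0.671 0.29  0.1  ]
top 53.56281633563599 255.96347546710717 192.95605733266294 [ 0.369 -0.098  1.236] [0.706, -0.703, 0.061, -0.064]
bracket 0.66 [133. 304.] 263 [ 0.763 -0.243  0.1  ]
bracket 0.6 [266. 267.] 257 [ 0.356 -0.125  0.1  ]
bracket 0.58 [188. 249.] 253 [ 0.587 -0.072  0.1  ]
bracket 0.44 [189. 259.] 217 [ 0.585 -0.102  0.1  ]
tray 0.87 [219. 335.] 2325 [ 0.503 -0.347  0.014]
tray 0.79 [262. 403.] 2492 [ 0.369 -0.559  0.014]
tray 0.53 [186. 249.] 209 [ 0.611 -0.068  0.014]
plate 0.63 [213. 224.] 3759 [0.521 0.01  0.012]
block 0.62 [185. 192.] 177 [0.596 0.102 0.1  ]
screw_p 0.69 [209. 222.] 4481 [0.524 0.01  0.1  ]
spray_can 0.91 [167. 315.] 470 [ 0.638 -0.263  0.17 ]
jar 0.62 [179. 140.] 494 [0.616 0.262 0.1  ]
jar 0.43 [170. 317.] 515 [ 0.646 -0.28   0.1  ]
jar 0.27 [188. 244.] 208 [ 0.587 -0.056  0.1  ]
```

View pics/scene0.png

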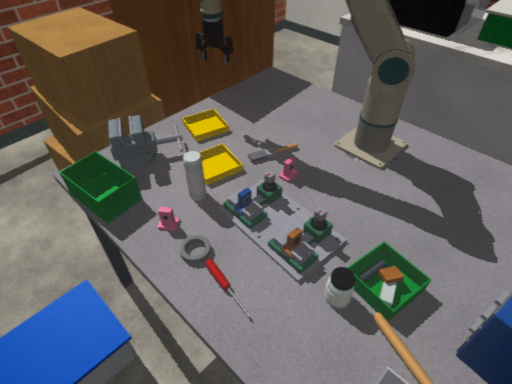

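View pics/top0.png

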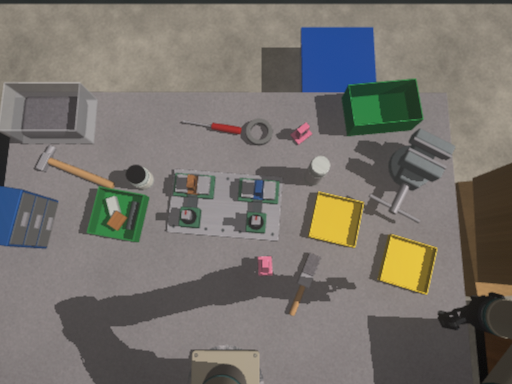

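Top view: the blue bracket is at (189,259), in the right-hand clamp (plate y = −105). Its screw is at (222,256). The wooden block is at (184,192) in the other clamp. The pink brackets at (133,302) and (266,265) are look-alikes. The yellow trays are at (219,335) and (264,407). The first is farther left (greater world y ≈ −0.35), so it is the one meant. Next I'll measure the plate, screw and tray and confirm with one crop.

```bash
python3 - <<'E'
from h import *
t=camera("top"); s=camera("scene")
im=t["pixels"]; hsv=cv2.cvtColor(im,cv2.COLOR_BGR2HSV)
def blobs(lo,hi,z,r0=0,r1=384,c0=0,c1=512,mn=15):
    m=cv2.inRange(hsv,lo,hi); m2=np.zeros_like(m); m2[r0:r1,c0:c1]=m[r0:r1,c0:c1]
    n,l,st,ce=cv2.connectedComponentsWithStats(m2)
    for i in range(1,n):
        if st[i,4]>=mn:
            pts=np.argwhere(l==i); w=np.array([at(t,a,b,z)[:2] for a,b in pts]).astype(np.float32)
            r=cv2.minAreaRect(w); print(st[i,4],np.round(ce[i][::-1],1),np.round(w.mean(0),4),"rect",np.round(r[0],4),np.round(r[1],4),round(r[2],1))
print("yellow");blobs((20,120,90),(35,255,255),.028,mn=300)
print("blue");blobs((105,100,40),(130,255,255),.102,165,215,230,290)
print("green housing");blobs((45,60,30),(90,255,255),.06,160,250,165,290,mn=60)
print("red");blobs((0,120,60),(8,255,255),.112,200,240,165,290,mn=2)
a=cv2.resize(im[160:250,160:370],None,fx=3.8,fy=3.8,interpolation=cv2.INTER_CUBIC)
b=cv2.resize(s["pixels"][145:275,200:360],None,fx=2,fy=2)
c=np.zeros((a.shape[0]+b.shape[0],a.shape[1],3),np.uint8);c[:a.shape[0]]=a;c[a.shape[0]:,:b.shape[1]]=b
cv2.imwrite("pics/c1.png",c[:600])
E
```

```text
yellow
2264 [219.2 336. ] [ 0.5019 -0.3474] rect [ 0.5031 -0.3479] [0.1525 0.1527] 76.7
2369 [263.6 407.2] [ 0.3637 -0.5649] rect [ 0.3644 -0.5655] [0.1567 0.1514] 73.2
blue
98 [186.  258.3] [ 0.5939 -0.0999] rect [ 0.5924 -0.1004] [0.0403 0.0213] 0.1
32 [197.2 257.6] [ 0.5594 -0.0977] rect [ 0.56   -0.0975] [0.0123 0.0272] 0.2
green housing
120 [189.5 209.2] [0.5904 0.0547] rect [0.6001 0.0652] [0.049  0.0714] 84.9
97 [195.6 273.4] [ 0.5718 -0.1472] rect [ 0.5762 -0.151 ] [0.0403 0.0822] 55.5
198 [217.7 191.3] [0.5011 0.1079] rect [0.504  0.1137] [0.0638 0.0607] 85.8
169 [222.6 256.2] [ 0.4866 -0.0936] rect [ 0.4882 -0.0914] [0.0581 0.06  ] 84.5
red
2 [212.5 185. ] [0.5107 0.1182] rect [0.5107 0.1182] [0.003 0.   ] -177.9
3 [217. 256.] [ 0.4981 -0.0932] rect [ 0.4981 -0.0932] [0.006 0.   ] 0.2
```

View pics/c1.png

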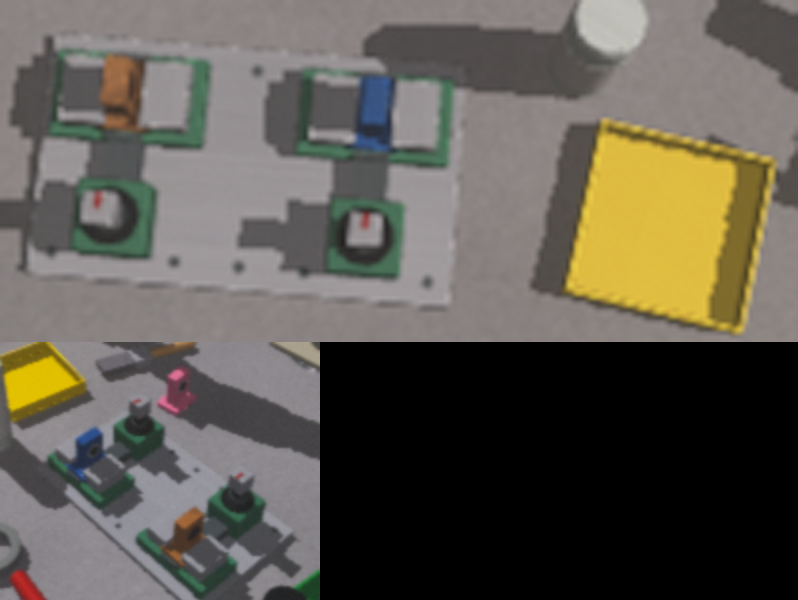

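The crop confirms it: the blue bracket is in the right-hand clamp (crop 374,112), with its screw at crop (363,232). The orange-brown wooden block is in the left-hand clamp. The tray's corners show at crop (600,120), (773,160), (742,330) and (567,292).

```bash
python3 - <<'E'
from h import *
from scipy.optimize import least_squares
t=camera("top"); s=camera("scene")
C=lambda u,v:(160+(v+.5)/3.8-.5,160+(u+.5)/3.8-.5)
# plate corners
P=[((50,37),(.105,.18,.012)),((464,70),(.105,-.18,.012)),((448,305),(-.105,-.18,.012)),((27,271),(-.105,.18,.012)),
 ((364,229),(-.055,-.105,.112)),((101,209),(-.055,.105,.112)),((376,100),(.05,-.105,.102))]
def w(q,X):
    c,s_=np.cos(q[2]),np.sin(q[2]); return [q[0]+c*X[0]-s_*X[1],q[1]+s_*X[0]+c*X[1],X[2]]
def f(q): return np.concatenate([proj(t,w(q,X))-np.array(C(*uv)) for uv,X in P])
r=least_squares(f,[.54,0,0]); q=r.x; print("plate",np.round(q,4),np.degrees(q[2])); print(np.round(r.fun.reshape(-1,2),1).tolist())
sm=w(q,[-.055,-.105,.098]); bm=w(q,[.05,-.105,.102]); print("screw_m",np.round(sm,4),"bracket",np.round(bm,4))
# check in scene
im=s["pixels"].copy()
for X in [(-.055,-.105,.112),(-.055,.105,.112),(.05,-.105,.102)]: 
    uv=proj(s,w(q,X)); print("scene",np.round(uv,1)); cv2.circle(im,(int(round(uv[1])),int(round(uv[0]))),1,(0,255,255),-1)
st=monitor.observe(); e=np.array(st["eef_pos"]); Rt=R.from_quat(st["tool_rot"]).as_matrix()
print(Rt.round(3).tolist()); tgt=np.array([sm[0],sm[1],.16]); print("shift mm",(Rt.T@(tgt-e)*1000).round(1))
ya=np.arctan2(Rt[1,1],Rt[0,1]); print("tool y yaw deg",np.degrees(ya),"qpos",np.round(st["qpos"],3), arm.hold_point_z)
cv2.imwrite("pics/s1.png",cv2.resize(im[145:275,200:360],None,fx=4,fy=4))
for uv in [(600,120),(773,160),(742,330),(567,292)]: print(np.round(at(t,*C(*uv),.028),4))
E
```

```text
plate [ 0.5517  0.0086 -0.0728] -4.173714850893536
[[-0.8, 0.9], [-1.4, 0.5], [0.8, 0.4], [1.1, -0.6], [0.1, 0.2], [-0.0, -1.0], [0.1, -0.3]]
screw_m [ 0.4892 -0.0921  0.098 ] bracket [ 0.5939 -0.0997  0.102 ]
scene [173.1 269. ]
scene [210.  320.3]
scene [191.1 243.8]
[[0.917, 0.399, 0.0], [0.399, -0.917, 0.0], [0.0, -0.0, -1.0]]
shift mm [ 411.7 -370.2   71.3]
tool y yaw deg -66.46049368623065 qpos [ 1.094  0.628  0.039  1.517 -0.027  0.996 -0.02 ] 0.0187
[ 0.5921 -0.291   0.028 ]
[ 0.5582 -0.4362  0.028 ]
[ 0.4158 -0.4041  0.028 ]
[ 0.4465 -0.2601  0.028 ]
```

View pics/s1.png

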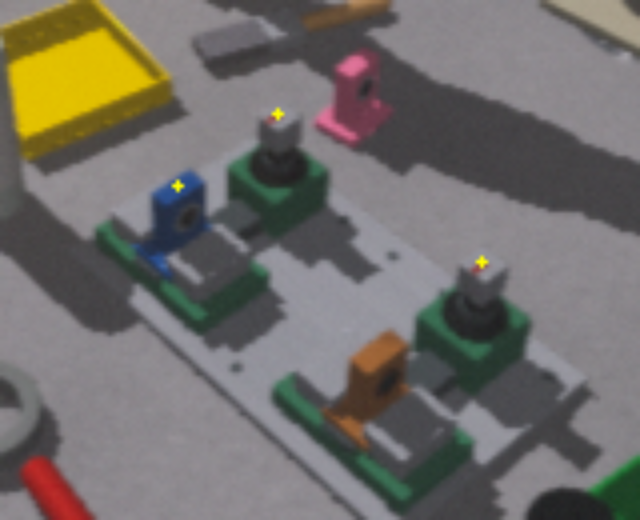

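Projected into the scene view, the fitted points land on both screw heads and on the bracket top: scene (173,269), (210,320) and (191,244), each within 1 px. Moving above screw_m with the tool's y along the plate's x, which leaves joint 7 near zero.

```bash
python3 -m jog '[[1,46,-41,0,-0.12],[1,92,-82,0,-0.24],[1,137,-123,0,-0.36],[1,183,-165,0,-0.48],[1,229,-206,0,-0.6],[1,275,-247,0,-0.72],[1,320,-288,0,-0.84],[1,366,-329,0,-0.96],[1,412,-370,0,-1.087],[1,412,-370,0,-1.087],[1,412,-370,0,-1.087],[1,412,-370,0,-1.087]]' 60
cat > d.py <<'E'
import sys
from h import *
# offset to world target x y z, yaw of tool y (deg)
x,y,z,a=map(float,sys.argv[1:5])
st=monitor.observe(); e=np.array(st["eef_pos"]); Rt=R.from_quat(st["tool_rot"]).as_matrix()
ya=np.degrees(np.arctan2(Rt[1,1],Rt[0,1])); dy=(a-ya+90)%180-90
print("t",round(st["time"],2),"pos",e.round(4),"tilt",Rt[:,2].round(3),"yaw",ya.round(2),"q",np.round(st["qpos"],2),"F",np.round(st["ft_force"],1),"M",np.round(st["moment"],3),"w",round(st["width"],4))
print("shift",(Rt.T@(np.array([x,y,z])-e)*1000).round(1),"turn",-np.radians(dy).round(4))
E
python3 d.py .4892 -.0921 .080 -4.17
```

```text
time: 2.5
eef_pos: [0.4889, -0.094, 0.2312]
tool_rot: [0.734, 0.68, -0.001, 0.0]
ft_force: [0.3, 0.7, 0.6]
width: 0.0855
t 2.5 pos [ 0.4889 -0.094   0.2312] tilt [-0.001 -0.001 -1.   ] yaw -4.37 q [ 0.35  0.43 -0.3   1.93  0.17  0.81 -0.12] F [0.3 0.7 0.6] M [ 0.007  0.002 -0.048] w 0.0855
shift [  2.    0.2 151.2] turn -0.0035
```

```bash
python3 -m jog '[[1,2,0,40,-0.003],[1,2,0,80,-0.003],[1,2,0,115,-0.003],[1,2,0,140,-0.003],[1,2,0,151,-0.003],[1,2,0,151,-0.003],[1,2,0,151,-0.003]]' 40; python3 d.py .4892 -.0921 .080 -4.17
python3 -m jog '[[-0.2,0,0,0,0],[-0.4,0,0,0,0],[-0.4,0,0,0,0],[-0.5,0,0,0,0],[-0.6,0,0,0,0],[-0.7,0,0,0,0],[-0.8,0,0,0,0],[-1,0,0,0,0],[-1,0,0,0,0],[-1,0,0,0,0]]' 40;  python3 d.py .4892 -.0921 .080 -4.17
```

```text
time: 3.38
eef_pos: [0.4897, -0.0926, 0.0812]
tool_rot: [0.733, 0.68, -0.0, 0.001]
ft_force: [0.2, 0.5, -0.1]
width: 0.085
t 3.38 pos [ 0.4897 -0.0926  0.0812] tilt [ 0.001 -0.001 -1.   ] yaw -4.24 q [ 0.27  0.66 -0.2   2.06  0.3   0.45 -0.24] F [ 0.2  0.5 -0.1] M [ 0.01   0.016 -0.009] w 0.085
shift [ 0.4 -0.5  1.2] turn -0.0012
time: 4.62
eef_pos: [0.4907, -0.0926, 0.0817]
tool_rot: [0.733, 0.68, 0.001, 0.002]
ft_force: [1.3, -0.4, 5.7]
width: 0.0255
t 4.62 pos [ 0.4907 -0.0926  0.0817] tilt [ 0.003 -0.002 -1.   ] yaw -4.24 q [ 0.27  0.66 -0.2   2.06  0.3   0.45 -0.24] F [ 1.3 -0.4  5.7] M [-0.029 -0.16   0.022] w 0.0255
shift [ 0.4 -1.5  1.7] turn -0.0012
```

Gripped at 26 mm. Now a gentle try.

```bash
python3 -m jog '[[-1,0,0,0,0.05],[-1,0,0,0,0.1],[-1,0,0,0,0.1],[-1,0,0,0,0.1]]'>/dev/null;  python3 d.py .4892 -.0921 .080 -4.17
python3 -m jog '[[-1,0,0,0,0.05],[-1,0,0,0,0.1],[-1,0,0,0,0.1],[-1,0,0,0,0.1]]'>/dev/null;  python3 d.py .4892 -.0921 .080 -4.17
```

```text
t 5.12 pos [ 0.4905 -0.0926  0.0817] tilt [ 0.003 -0.002 -1.   ] yaw -9.95 q [ 0.25  0.66 -0.18  2.06  0.26  0.44 -0.3 ] F [0.2 1.  3.8] M [0.003 0.091 0.11 ] w 0.0254
shift [ 0.3 -1.4  1.7] turn -0.1008
t 5.62 pos [ 0.4904 -0.0925  0.0817] tilt [ 0.003 -0.002 -1.   ] yaw -15.66 q [ 0.23  0.66 -0.15  2.06  0.22  0.44 -0.37] F [-1.   0.3  4.8] M [0.064 0.288 0.06 ] w 0.0259
shift [ 0.1 -1.2  1.7] turn -0.2006
```

```bash
python3 -m jog '[[-1,0,0,0,0.05],[-1,0,0,0,0.08],[-1,0,0,0,0.08],[-1,0,0,0,0.08]]'>/dev/null;  python3 d.py .4892 -.0921 .080 -4.17
python3 - <<'E'
from h import *
p=camera("scene"); a=p["pixels"][150:230,215:315]
cv2.imwrite("pics/t1.png",cv2.resize(a,None,fx=6,fy=6,interpolation=cv2.INTER_CUBIC))
for _ in range(6): camera("top"); print(round(monitor.observe()["moment"][2],3),end=" ")
E
```

```text
t 6.12 pos [ 0.4902 -0.0925  0.0817] tilt [ 0.002 -0.002 -1.   ] yaw -20.27 q [ 0.22  0.66 -0.13  2.06  0.2   0.43 -0.42] F [-0.5  1.2  4.8] M [0.156 0.235 0.046] w 0.0253
shift [ 0.  -1.1  1.7] turn -0.2809
0.111 0.028 0.014 0.048 0.097 0.08
```

The moment stays at about 0.06 N m after 0.28 rad, where the wrong way would give about 0.34, and the pads haven't slipped. Clockwise from above gives, so I'll continue in steps.

```bash
python3 -m jog '[[-1,0,0,0,0.1],[-1,0,0,0,0.2],[-1,0,0,0,0.3],[-1,0,0,0,0.4],[-1,0,0,0,0.5],[-1,0,0,0,0.5],[-1,0,0,0,0.5]]'>/dev/null;  python3 d.py .4892 -.0921 .080 -4.17
python3 - <<'E'
from h import *
for _ in range(6): p=camera("scene"); print(round(monitor.observe()["moment"][2],3),end=" ")
cv2.imwrite("pics/t2.png",cv2.resize(p["pixels"][150:230,215:315],None,fx=6,fy=6,interpolation=cv2.INTER_CUBIC))
E
```

```text
t 7.35 pos [ 0.4896 -0.092   0.0817] tilt [ 0.001 -0.001 -1.   ] yaw -48.91 q [ 0.13  0.65 -0.01  2.06  0.01  0.42 -0.73] F [-2.2  0.8  6.4] M [0.412 0.431 0.082] w 0.0258
shift [-0.4 -0.2  1.7] turn -0.7808
0.044 0.106 0.076 0.066 -0.011 0.06
```

View pics/t2.png

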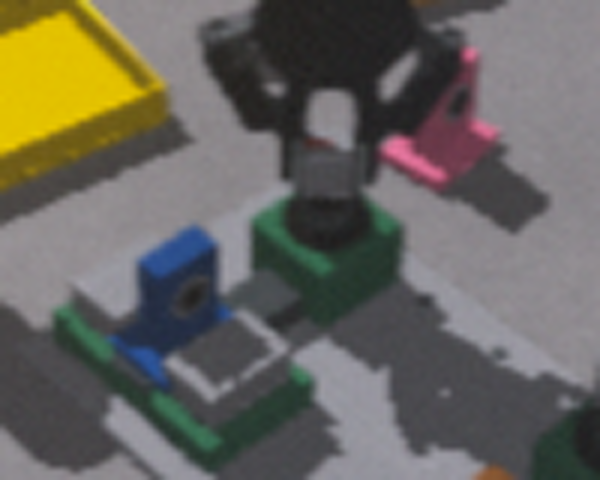

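The jaw at (215,360) has drawn back from the foot and the head turns with the fingers. Continuing to about 2.2 rad.

```bash
python3 -m jog '[[-1,0,0,0,0.12],[-1,0,0,0,0.24],[-1,0,0,0,0.36],[-1,0,0,0,0.48],[-1,0,0,0,0.6],[-1,0,0,0,0.7],[-1,0,0,0,0.7]]'>/dev/null;  python3 d.py .4892 -.0921 .080 -4.17
python3 -m jog '[[-1,0,0,0,0.12],[-1,0,0,0,0.24],[-1,0,0,0,0.36],[-1,0,0,0,0.48],[-1,0,0,0,0.6],[-1,0,0,0,0.7],[-1,0,0,0,0.7],[-1,0,0,0,0.7]]'>/dev/null;  python3 d.py .4892 -.0921 .080 -4.17
```

```text
t 8.53 pos [ 0.4892 -0.0908  0.0817] tilt [-0.  0. -1.] yaw -89.03 q [ 0.01  0.66  0.17  2.07 -0.25  0.43 -1.18] F [-1.6  2.6  6.1] M [0.655 0.316 0.131] w 0.0253
shift [-0.   1.3  1.7] turn -1.4812
t 9.53 pos [ 0.4897 -0.0897  0.0817] tilt [ 0.     0.001 -1.   ] yaw -129.06 q [-0.11  0.68  0.35  2.07 -0.51  0.47 -1.62] F [1.3 4.4 4.2] M [ 0.978 -0.317  0.094] w 0.0251
shift [1.1 2.1 1.7] turn 0.9619
```

Turned 2.18 rad, about 10.9 mm per jaw. Letting go and rising.

```bash
python3 -m jog '[[-0.4,0,0,0,0],[0,0,0,0,0],[0.5,0,0,0,0],[1,0,0,0,0],[1,0,0,0,0],[1,0,0,-40,0],[1,0,0,-80,0],[1,0,0,-110,0],[1,0,0,-110,0]]';  python3 d.py .5939 -.0997 .19 -94.17
python3 - <<'E'
from h import *
p=camera("top"); im=p["pixels"]; hsv=cv2.cvtColor(im,cv2.COLOR_BGR2HSV)
m=cv2.inRange(hsv,(105,100,40),(130,255,255)); m[:165]=0;m[215:]=0;m[:,:230]=0;m[:,290:]=0
n,l,st,ce=cv2.connectedComponentsWithStats(m)
for i in range(1,n):
  if st[i,4]>15: print(st[i],ce[i],at(p,ce[i][1],ce[i][0],.102).round(4))
p2=camera("scene")
cv2.imwrite("pics/t3.png",np.hstack([cv2.resize(im[165:245,170:290],(600,400),interpolation=3)[:,200:],cv2.resize(p2["pixels"][150:230,215:315],(400,400),interpolation=3)]))
E
```

```text
time: 10.65
eef_pos: [0.4911, -0.0903, 0.1936]
tool_rot: [0.943, -0.334, 0.002, -0.001]
ft_force: [-0.0, 0.9, -0.5]
width: 0.0852
t 10.65 pos [ 0.4911 -0.0903  0.1936] tilt [ 0.005  0.001 -1.   ] yaw -129.04 q [-0.23  0.51  0.51  1.99 -0.37  0.73 -1.74] F [-0.   0.9 -0.5] M [-0.     0.006 -0.04 ] w 0.0852
shift [ 85.8 -57.4   4.1] turn -0.6087
```

View pics/t3.png

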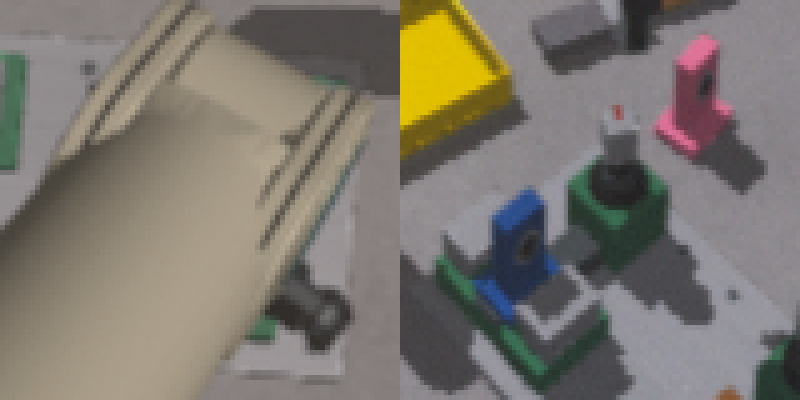

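The jaws stand apart and the bracket is free and unmoved at the right panel's (520,250). The top view is blocked by the arm. Moving over the bracket.

```bash
python3 -m jog '[[1,21,-14,0,-0.15],[1,43,-29,0,-0.3],[1,64,-43,0,-0.45],[1,86,-57,0,-0.608],[1,86,-57,0,-0.608],[1,86,-57,0,-0.608],[1,86,-57,0,-0.608]]'>/dev/null;  python3 d.py .5939 -.0997 .066 -94.17
```

```text
t 11.62 pos [ 0.5907 -0.0993  0.1909] tilt [-0.002  0.002 -1.   ] yaw -94.29 q [-0.08  0.62  0.32  1.71 -0.25  0.85 -1.29] F [ 0.2 -0.4 -0.2] M [-0.019  0.022  0.041] w 0.0854
shift [  3.4   0.3 124.9] turn -0.002
```

```bash
python3 -m jog '[[1,3,0,35,0],[1,3,0,70,0],[1,3,0,100,0],[1,3,0,118,0],[1,3,0,125,0],[1,3,0,125,0]]'>/dev/null;  python3 d.py .5939 -.0997 .066 -94.17
python3 -m jog '[[-0.2,0,0,0,0],[-0.4,0,0,0,0],[-0.5,0,0,0,0],[-0.6,0,0,0,0],[-0.7,0,0,0,0],[-0.8,0,0,0,0],[-1,0,0,0,0],[-1,0,0,0,0],[-1,0,0,0,0]]' 40;  python3 d.py .5939 -.0997 .066 -94.17
```

```text
t 12.38 pos [ 0.5937 -0.0994  0.0662] tilt [-0.001  0.002 -1.   ] yaw -94.3 q [-0.03  0.79  0.25  1.79 -0.32  0.6  -1.23] F [ 0.4 -0.7  0.4] M [-0.058  0.011  0.002] w 0.0854
shift [0.2 0.3 0.2] turn -0.0022
time: 13.5
eef_pos: [0.5939, -0.0994, 0.0666]
tool_rot: [0.999, -0.037, -0.0, -0.001]
ft_force: [-0.2, -0.3, 4.7]
width: 0.0193
t 13.5 pos [ 0.5939 -0.0994  0.0666] tilt [-0.001  0.002 -1.   ] yaw -94.3 q [-0.03  0.79  0.25  1.79 -0.32  0.6  -1.23] F [-0.2 -0.3  4.7] M [ 0.     0.225 -0.003] w 0.0193
shift [0.  0.3 0.6] turn -0.0022
```

```bash
python3 -m jog '[[-1,0,0,-8,0],[-1,0,0,-16,0],[-1,0,0,-24,0],[-1,0,0,-24,0]]'>/dev/null;  python3 d.py .5939 -.0997 .23 -94.17; python3 -m jog '[[-1,0,0,-35,0],[-1,0,0,-70,0],[-1,0,0,-105,0],[-1,0,0,-140,0],[-1,0,0,-140,0]]'>/dev/null;  python3 d.py .503 -.348 .23 -94.17
```

```text
t 14.0 pos [ 0.5945 -0.0996  0.0913] tilt [ 0.001  0.001 -1.   ] yaw -94.29 q [-0.04  0.76  0.27  1.78 -0.31  0.65 -1.25] F [-0.3 -0.5 -2.7] M [ 0.005 -0.012 -0.012] w 0.0193
shift [  -0.5   -0.  -138.7] turn -0.0021
t 14.62 pos [ 0.5961 -0.1003  0.2339] tilt [ 0.006  0.001 -1.   ] yaw -94.3 q [-0.09  0.58  0.35  1.66 -0.23  0.94 -1.31] F [ 0.3 -0.6 -2.4] M [ 0.063  0.014 -0.012] w 0.0196
shift [-74.3 254.    3.1] turn -0.0022
```

```bash
python3 -m jog '[[-1,-20,35,0,0.03],[-1,-40,75,0,0.06],[-1,-55,120,0,0.09],[-1,-68,170,0,0.12],[-1,-74,215,0,0.157],[-1,-74,254,0,0.157],[-1,-74,254,0,0.157],[-1,-74,254,0,0.157]]'>/dev/null;  python3 d.py .503 -.348 .045 -103.3
python3 - <<'E'
from h import *
p=camera("scene"); cv2.imwrite("pics/t4.png",cv2.resize(p["pixels"][100:220,170:330],None,fx=4.5,fy=4.5))
E
```

```text
t 15.62 pos [ 0.5028 -0.3467  0.2315] tilt [ 0.004  0.003 -1.   ] yaw -103.28 q [ 0.33  0.6   0.38  1.64 -0.27  0.95 -1.  ] F [ 1.2  0.3 -2.6] M [0.056 0.009 0.032] w 0.0194
shift [-1.000e-01  2.000e+00  1.865e+02] turn 0.0003
```

View pics/t4.png

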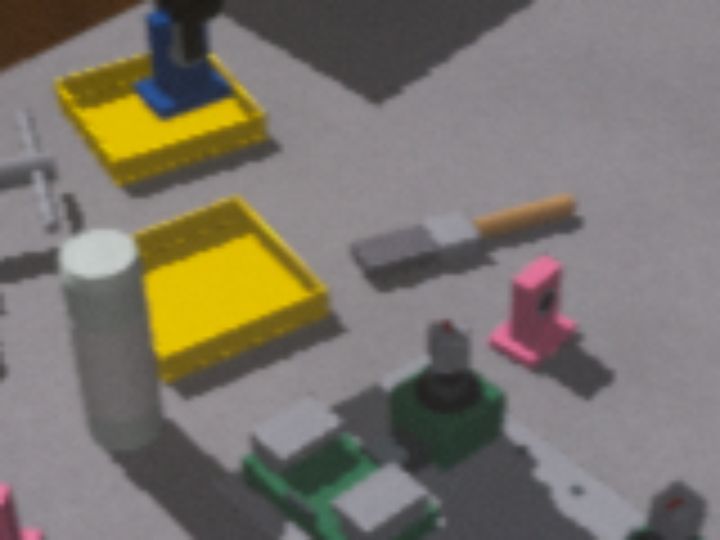

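The bracket hangs upright in the gripper at (180,70). It only looks as if it is over the far tray because of its height. The nest is empty and the can is standing. Lowering.

```bash
python3 -m jog '[[-1,0,2,40,0],[-1,0,2,80,0],[-1,0,2,120,0],[-1,0,2,155,0],[-1,0,2,175,0],[-1,0,2,183,0],[-1,0,2,184,0],[-1,0,2,184,0]]'>/dev/null;  python3 d.py .503 -.348 .0395 -103.3
```

```text
t 16.68 pos [ 0.5044 -0.3481  0.049 ] tilt [ 0.007  0.002 -1.   ] yaw -103.21 q [ 0.4   0.83  0.27  1.77 -0.37  0.59 -0.91] F [ 0.4 -0.  -2. ] M [0.003 0.04  0.001] w 0.0193
shift [-1.5  0.3  9.5] turn 0.0016
```

```bash
python3 -m jog '[[-1,-1,0,4,0],[-1,-1,0,7,0],[-1,-1,0,9,0],[-1,-1,0,9,0]]'>/dev/null;  python3 d.py .503 -.348 .0395 -103.3
```

```text
t 17.18 pos [ 0.5034 -0.3477  0.0397] tilt [ 0.006  0.002 -1.   ] yaw -103.21 q [ 0.4   0.84  0.26  1.77 -0.38  0.57 -0.9 ] F [-0.5 -1.1 -2.2] M [-0.045  0.061 -0.023] w 0.0193
shift [-0.3  0.3  0.2] turn 0.0016
```

```bash
python3 -m jog '[[-1,0,0,1,0],[-1,0,0,2,0],[-1,0,0,2,0]]'>/dev/null;  python3 d.py .503 -.348 .0395 -103.3
```

```text
t 17.55 pos [ 0.5036 -0.3479  0.0386] tilt [ 0.007  0.002 -1.   ] yaw -103.21 q [ 0.4   0.85  0.26  1.77 -0.38  0.57 -0.9 ] F [-1.3  1.5  4.2] M [ 0.261  0.422 -0.064] w 0.0192
shift [-0.6  0.2 -0.9] turn 0.0016
```

Contact felt. Letting go and rising.

```bash
python3 -m jog '[[-0.7,0,0,0,0],[-0.5,0,0,0,0],[-0.2,0,0,0,0],[0.2,0,0,0,0],[0.6,0,0,0,0],[0.6,0,0,0,0],[0.6,0,0,-30,0],[0.6,0,0,-70,0],[0.6,0,0,-110,0],[0.6,0,0,-160,0],[0.6,0,0,-160,0]]'
python3 -m jog '[[0.6,-40,0,0,0],[0.6,-90,0,0,0],[0.6,-150,20,0,0],[0.6,-150,20,0,0],[0.6,-150,20,0,0],[0.6,-150,20,0,0]]'
python3 - <<'E'
from h import *
t=camera("top");p=camera("scene")
a=cv2.resize(t["pixels"][150:250,165:375],(800,381),interpolation=3); b=cv2.resize(p["pixels"][120:280,180:360],(245,218),interpolation=3)
c=np.zeros((600,800,3),np.uint8);c[:381]=a;c[381:599,:245]=b; c[381:599,300:545]=cv2.resize(p["pixels"][140:180,195:240],(245,218),interpolation=3);cv2.imwrite("pics/f.png",c)
print({k:np.round(monitor.observe()[k],3) for k in("time","eef_pos","qvel")})
hsv=cv2.cvtColor(t["pixels"],cv2.COLOR_BGR2HSV); m=cv2.inRange(hsv,(105,100,40),(130,255,255)); m[:190]=0;m[250:]=0;m[:,:300]=0;m[:,375:]=0
x=np.argwhere(m); print(len(x), at(t,*x.mean(0),.06) if len(x) else 0)
for nm in("spray_can","jar"): print(nm,[(round(d["confidence"],2),np.round(d["point"])) for d in models.silhouettes(t,nm)])
E
```

```text
time: 18.92
eef_pos: [0.5045, -0.3502, 0.2029]
tool_rot: [0.993, -0.115, 0.007, 0.001]
ft_force: [-0.4, 0.4, -0.6]
width: 0.0685
time: 19.68
eef_pos: [0.3554, -0.3352, 0.2005]
tool_rot: [0.993, -0.114, 0.007, 0.001]
ft_force: [-1.1, -0.4, 0.4]
width: 0.0681
{'time': np.float64(19.775), 'eef_pos': array([ 0.355, -0.335,  0.2  ]), 'qvel': array([ 0.001, -0.003,  0.003,  0.004,  0.   ,  0.002,  0.002])}
127 [ 0.49851381 -0.34430908  0.06      ]
spray_can [(0.91, array([169., 318.]))]
jar [(0.7, array([178., 139.]))]
```

View pics/f.png

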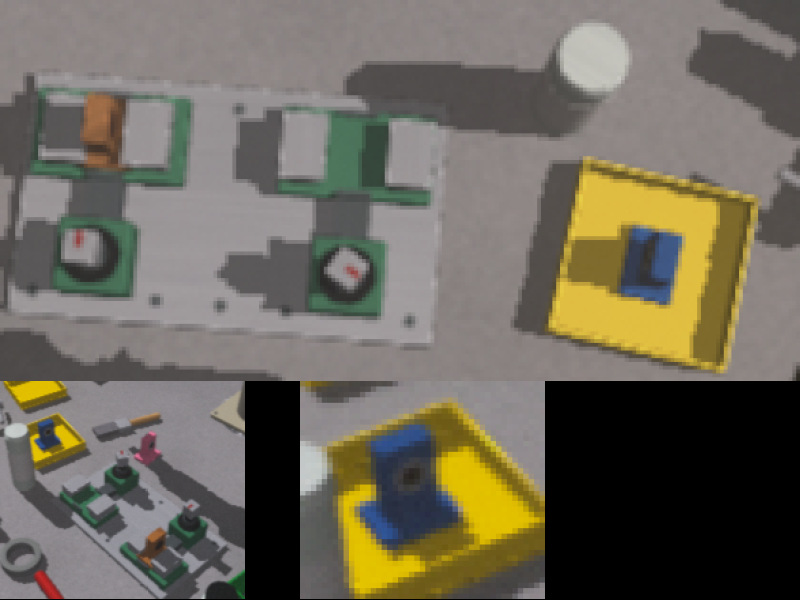

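The bracket stands upright near the tray's centre at crop (652,263). The block is still clamped at (103,130), the can stands at (593,60), and the arm is clear.

```bash
python3 -c "
from cell import arm
print(arm.job_done())"
```

```text
the job is handed in; nothing more can be done
None
```

The bracket is out of its clamp and standing upright in the left-hand yellow tray, let go. I handed the job in at about 20 s on the robot's clock, well under the 58 s limit.

- **Screw:** The blue bracket was in the clamp at plate y = −105. Its screw gave clockwise from above, at roughly 0.1 N m. I turned it about 2.18 rad, short of the 2.7 rad open stop, and never pushed it the wrong way.
- **Placing:** I lifted the bracket out, lowered it into the tray until I felt contact at about 4 N, let go and moved the arm clear.
- **Last checks:** The top and scene pictures put the bracket within about 6 mm of the tray's centre. The wooden block is still shut in its clamp, with its screw untouched. The spray can is upright in the pictures. I didn't view the jar again, but the network still finds it within a pixel of its starting place. No check failed or disagreed.

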